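# Lever open the due baking iron

## Task

The kitchen timer has been stood next to the baking iron whose wafer is due. Take the flat-bladed lifter, slip its blade under the lip of that iron's cover, lever the cover open by 45 degrees or more so that it stays up, then lay the lifter back down flat on the worktop without dropping it. Both irons are hot: only the lifter may touch them; leave the other iron shut and do not disturb the timer or the bowl.

Things in the scene. Friction and masses are not known exactly. Their poses are not given: they have to be found in the camera images.
- lifter: the lifter, loose on the worktop, 0.12 kg: a dark wooden handle, 110 x 24 x 26 mm (long, wide, high), with a flat thin steel blade. Origin on its underside; x along it towards the blade, z up. The handle runs from x = -95 to 15 mm; the blade from x = 15 to 105 mm, 32 mm wide and 2.5 mm thick, its underside level with the handle's underside (z = 0), with an 8 mm high collar up to x = 27 mm
- lifter_tip (a point): middle of the blade's front edge, at half its thickness (105 mm ahead of the lifter's origin, 1.25 mm above its underside)
- iron_a: the left-hand (+y) baking iron, fixed to the worktop: a dark round plate 116 mm across on a 130 x 120 mm foot, under a round steel cover of the same diameter, hinged at the back. Origin: centre of the foot's underside; x from the front (lip) to the hinge, z up. Plate and cover meet 58 mm up; the cover's top is 71 mm up when shut
- iron_a_slot (a point): mouth of the left-hand (+y) iron's pry slot (80 mm in front of the iron's origin, 57.5 mm up; axes as the iron's): the slot is 9 mm high, between a fixed ledge (50 mm wide, top 53 mm up, its front edge at this point's x) and the shut cover's lip above; it is closed 22 mm further in by the plates' rims
- cover_a_lip (a point): middle of the lower front edge of the flat lip of the left-hand (+y) iron's cover; the lip is 44 mm wide, 6 mm thick, and juts 27 mm out of the round cover. When shut this point is 85 mm in front of the iron's origin, 62 mm up; it moves with the cover
- cover_a_hinge (a point): middle of the left-hand (+y) iron's hinge axis, 70 mm behind the iron's origin and 60 mm up; the axis lies along the iron's y
- cover_a (a joint): opening angle of the left-hand (+y) iron's cover: 0 shut, positive as its front rises, stop at 1.5 rad. The hinge is stiff: the cover stays where it is left; about 3 N at the lip lifts it
- iron_b: the right-hand (-y) baking iron, fixed to the worktop: a dark round plate 116 mm across on a 130 x 120 mm foot, under a round steel cover of the same diameter, hinged at the back. Origin: centre of the foot's underside; x from the front (lip) to the hinge, z up. Plate and cover meet 58 mm up; the cover's top is 71 mm up when shut
- iron_b_slot (a point): mouth of the right-hand (-y) iron's pry slot (80 mm in front of the iron's origin, 57.5 mm up; axes as the iron's): the slot is 9 mm high, between a fixed ledge (50 mm wide, top 53 mm up, its front edge at this point's x) and the shut cover's lip above; it is closed 22 mm further in by the plates' rims
- cover_b_lip (a point): middle of the lower front edge of the flat lip of the right-hand (-y) iron's cover; the lip is 44 mm wide, 6 mm thick, and juts 27 mm out of the round cover. When shut this point is 85 mm in front of the iron's origin, 62 mm up; it moves with the cover
- cover_b_hinge (a point): middle of the right-hand (-y) iron's hinge axis, 70 mm behind the iron's origin and 60 mm up; the axis lies along the iron's y
- cover_b (a joint): opening angle of the right-hand (-y) iron's cover: 0 shut, positive as its front rises, stop at 1.5 rad. The hinge is stiff: the cover stays where it is left; about 3 N at the lip lifts it
- timer: the kitchen timer: a white egg-shaped wind-up timer standing upright, with a thin steel ring round its middle, 65 mm across, 78 mm high, loose; origin at the centre of its underside. It stands 115 to 150 mm from the centre of the iron that is due, on that iron's outer side
- bowl: a small white open bowl, 76 mm across, 36 mm high, loose, beside the other iron; origin at the centre of its underside
Not all that is in view belongs to the job. Of the things that look like the timer, take the one that is farthest from the robot's base at the start.

How it is judged:
On the way:
1. the due iron's cover is prised up with the lifter (beyond 0.1 rad, lifter bearing on the iron) (((horizontal distance between timer and iron_a below 0.22 m and value of joint cover_a above 0.1 rad and contact force between lifter and iron_a above 0.3 N) or (horizontal distance between timer and iron_b below 0.22 m and value of joint cover_b above 0.1 rad and contact force between lifter and iron_b above 0.3 N))), for 0.1 s.
At the end, for the whole second after the job is handed in: The cover of the iron beside the timer stands open by more than 0.7 rad (40 degrees) and is still, the other cover is shut (under 0.04 rad), and the lifter lies at rest on the worktop (origin and blade tip lower than 35 mm), let go (((horizontal distance between timer and iron_a below 0.22 m and value of joint cover_a above 0.7 rad and value of joint cover_b below 0.04 rad and velocity of joint cover_a between -0.05 and 0.05 rad/s) or (horizontal distance between timer and iron_b below 0.22 m and value of joint cover_b above 0.7 rad and value of joint cover_a below 0.04 rad and velocity of joint cover_b between -0.05 and 0.05 rad/s)) and height (world z) of each of lifter, lifter_tip below 0.035 m and linear speed of lifter below 0.03 m/s); the robot touches nothing.
It fails at once if the robot itself touches a hot iron or its cover (over 0.5 N) (contact force between any of the fingers, the arm and iron_a above 0.5 N or contact force between any of the fingers, the arm and iron_b above 0.5 N).
It fails at once if the other iron's cover is raised (over 0.1 rad) ((horizontal distance between timer and iron_a below 0.22 m and value of joint cover_b above 0.1 rad) or (horizontal distance between timer and iron_b below 0.22 m and value of joint cover_a above 0.1 rad)).
It fails at once if the lifter is dropped: out of the fingers more than 60 mm above the worktop (height (world z) of lifter above 0.06 m and contact force between the fingers and lifter below 0.1 N).
It fails at once if the timer or the bowl is moved by more than 30 mm (distance of any of timer, bowl from where it was at the start of the episode above 0.03 m).
It also fails if it takes over 72 s, if anything falls off the work surface, if the arm or the gripper's body presses on something with over 40 N, if the wrist force passes 120 N, or if a joint passes its speed limit or range.

## Robot

A 6-joint arm with a two-finger parallel gripper is mounted at the origin on the work surface. World frame = base frame: x ahead of the robot, y to its left, z up, the work surface at z = 0. Lengths are in m, angles in rad, forces in N, time in s.
With the tool pointing down it reaches from about 0.4 to 0.925 m from the base axis. Payload 12.5 kg.
Tool frame: the origin (TCP) lies at the very end of the fingers, on their centre line; the grasp point (between the pads) lies 19 mm behind it; z points along the fingers, y is the line along which they close (so a half turn about z gives the same grasp; the last joint's range is limited). The gripper opens to 95 mm and grips with 3 to 60 N. Pads are 20 mm wide; open, the fingers measure 119 mm over their backs; the gripper's body (75 mm by 180 mm) begins 59 mm behind the grasp point.
Start: joints at [1.164, 0.491, 1.559, -0, 1.092, -0.106], TCP at [0.185, 0.597, 0.215] pointing down, gripper open.
Joint ranges: [-3.1, 3.1], [-0.84, 2.19], [0.05, 2.79], [-1.13, 4.28], [0.06, 2.93], [-2.69, 2.69]. Speed limits (rad/s): [2.22, 2.22, 2.79, 3.14, 3.14, 3.14].

## Interface

Orientations are given as a unit quaternion [w, x, y, z].
In Python, from bench import bot gives the robot as it stands.
- The arm moves only by the shell command python3 -m inch 'ROWS'. ROWS is JSON, a list of rows, each an object of numbers: "fingers": the closure, from 0 (fully open) to 1 (shut); "tx", "ty", "tz": the shift along the tool's x, y, z in mm; "spin": the turn about the tool's z in degrees. In form: [{"fingers": .., "tx": .., "ty": .., "tz": .., "spin": ..}, ...]. A call has 1 to 10 rows; each row is the pose to reach, as a shift and turn from the pose commanded when the call began, along the tool's axes at that moment; what a row does not reach only later rows make up. A row lasts 1/8 s, in which the tool goes at most 62.5 mm and 10.7 degrees, less where a joint would pass 70% of its speed; a pose out of reach is approached as far as the arm can. A call with a gripper value outside its range is refused whole. The fingers move at their own pace and stop on an object; the grip force is fixed at half the most. Time passes only in rows, so rows that repeat a pose let the fingers close. It gives the time, the measured TCP pose, the force, the opening and the grip force at its end, in the units of the state.
- bot.sense(): the state, without advancing time (a new reading comes with each control period).
- bot.camera(name): name is "side" or "top" or "wrist"; returns a dict with "image" (400x640x3 uint8, red, green, blue), "intrinsics" (3x3 intrinsics, pixels), "R" (3x3) and "t" (3): a world point X has camera coordinates R X + t. Camera axes: x right, y down, z forward; pixel columns grow to the right and rows downward; lengths in m; the calibration is good to about 2 mm. The wrist camera is an equidistant fisheye: a pixel r from the principal point sees the ray r / f radians off the axis. A picture is of the moment at which its call begins. There is no depth.
- bot.sign_off(): hands the job in; it is judged then, once.
The state is a dict: "clock": time; "q": joint angles; "joint_velocities": joint speeds; "joint_efforts": joint torques, N m; "ee_pos": TCP position; "ee_rot": TCP orientation; "contact_force": force on the tool from outside, world axes, zero at the start; "torque": the same for the moment, N m; "gripper_width": finger opening in m; "grip_force": force on a finger pad.
Only numpy, scipy, OpenCV 4.12 (cv2) and the standard library are available. Lean on these libraries where they do the work, as an engineer would, in place of code of your own. Each camera call takes 0.05 s, during which the arm holds its last target. There are 200 camera calls.

## Working session

There is one attempt and no reset: what is moved stays moved. The work goes in short steps, Python scripts to look and compute and a shell command to move; the robot and the scene stay as the last step left them, time stands still between calls to the robot, and variables do not carry over. Pictures are saved under pics/ and viewed, at most 10 in all, crops included, and the job is handed in when it is done.

```bash
ls; mkdir -p pics; python3 - <<'E'
from bench import bot
import cv2,numpy as np
for n in("top","side"):
    c=bot.camera(n);cv2.imwrite(f"pics/{n}0.png",c["image"][:,:,::-1]);np.savez(f"{n}0.npz",**c)
    print(n,c["intrinsics"],c["R"],c["t"])
s=bot.sense();print(s["clock"],s["ee_pos"],s["ee_rot"],s["gripper_width"])
E
```

```text
pics
top [[438.73887471   0.         314.61142459]
 [  0.         438.73887471 200.30994254]
 [  0.           0.           1.        ]] [[ 1.50955911e-02 -9.99886049e-01 -1.08319747e-04]
 [-9.78290519e-01 -1.47471630e-02 -2.06712801e-01]
 [ 2.06687649e-01  3.22642011e-03 -9.78401659e-01]] [-0.01683153  0.60502903  0.86409168]
side [[431.46537459   0.         320.43195236]
 [  0.         431.46537459 209.62779123]
 [  0.           0.           1.        ]] [[ 0.93587693 -0.3523139  -0.00304857]
 [-0.21324254 -0.5595213  -0.80091419]
 [ 0.28046746  0.7502072  -0.59877138]] [-0.54414362  0.18997154  0.91629702]
0.1 [0.18508997 0.59673291 0.21411542] [-1.21498457e-04  1.49850464e-01  9.88708540e-01 -4.96420696e-04] 0.09544724941434186
```

View pics/top0.png

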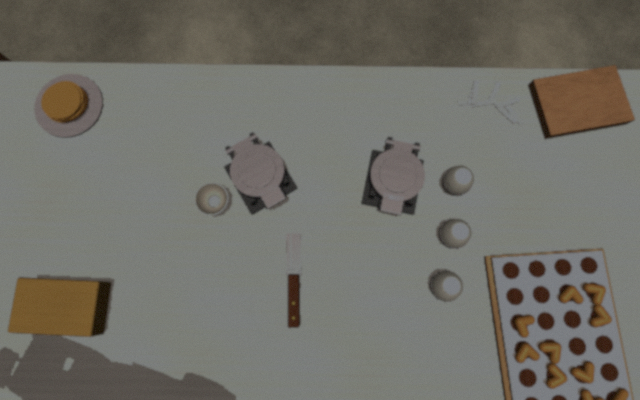

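View pics/side0.png

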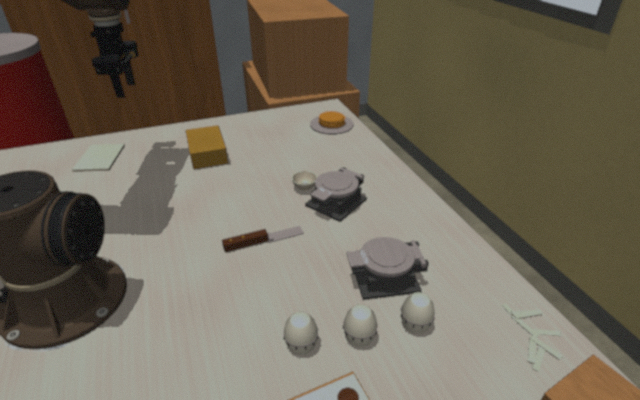

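The picture shows iron_a around (257,168) with the bowl at (213,199), and iron_b around (397,175). Of the three timer-like eggs, the farthest from the base is at (459,180), beside iron_b, so iron_b is the one that is due. The lifter runs from its handle at (293,325) to its blade tip at (294,235). I'll enlarge both for measuring.

```bash
cat > h.py <<'E'
import numpy as np
def proj(c,X):
    p=(np.atleast_2d(X)@c["R"].T+c["t"])@c["intrinsics"].T
    return p[:,:2]/p[:,2:]
def unproj(c,uv,z):
    d=c["R"].T@np.linalg.inv(c["intrinsics"])@np.array([*uv,1.]);o=-c["R"].T@c["t"]
    return o+d*(z-o[2])/d[2]
def place(P,x,y,a):
    P=np.atleast_2d(P).astype(float);C,S=np.cos(a),np.sin(a)
    return np.c_[x+C*P[:,0]-S*P[:,1],y+S*P[:,0]+C*P[:,1],P[:,2]]
E
python3 - <<'E'
import numpy as np,cv2
from h import *
t=dict(np.load("top0.npz"));s=dict(np.load("side0.npz"))
for n,uv,z in[("egg1",(459,180),.04),("egg2",(455,233),.04),("egg3",(447,285),.04),("ironA",(257,168),.071),("ironB",(398,174),.071),("bowl",(213,199),.036),("tip",(294,235),0),("hend",(293,326),.013)]:
    print(n,unproj(t,uv,z).round(3))
def crop(c,x,y,w,h,f):return cv2.resize(c["image"][y:y+h,x:x+w,::-1],None,fx=f,fy=f,interpolation=cv2.INTER_CUBIC)
a=crop(t,355,130,80,95,6);b=crop(t,275,225,40,110,5)
im=np.zeros((570,480+200,3),np.uint8);im[:,:480]=a;im[:550,480:]=b
cv2.imwrite("pics/c1.png",cv2.convertScaleAbs(im,alpha=1.2))
a=crop(s,335,225,100,75,5);b=crop(s,215,220,95,36,5)
im=np.zeros((560,500,3),np.uint8);im[:375]=a;im[375:555,:475]=b
cv2.imwrite("pics/c2.png",cv2.convertScaleAbs(im,alpha=1.2))
E
```

```text
egg1 [ 0.66  -0.323  0.04 ]
egg2 [ 0.543 -0.308  0.04 ]
egg3 [ 0.434 -0.286  0.04 ]
ironA [0.672 0.116 0.071]
ironB [ 0.663 -0.184  0.071]
bowl [0.611 0.214 0.036]
tip [0.539 0.037 0.   ]
hend [0.345 0.034 0.013]
```

View pics/c1.png

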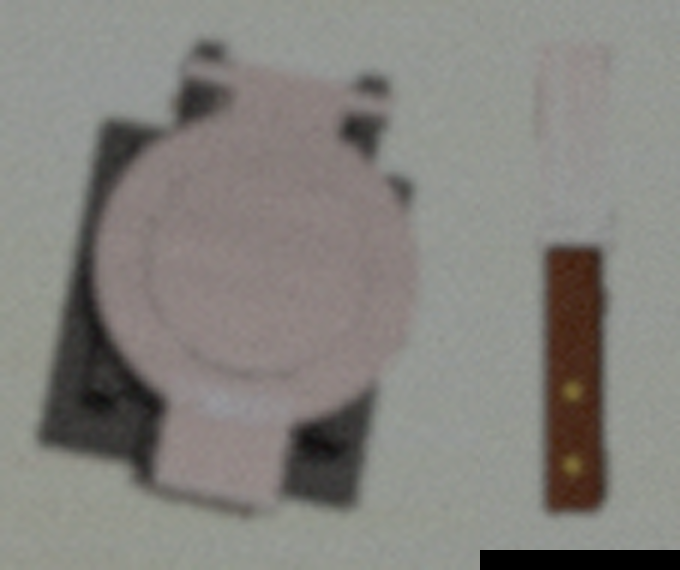

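View pics/c2.png

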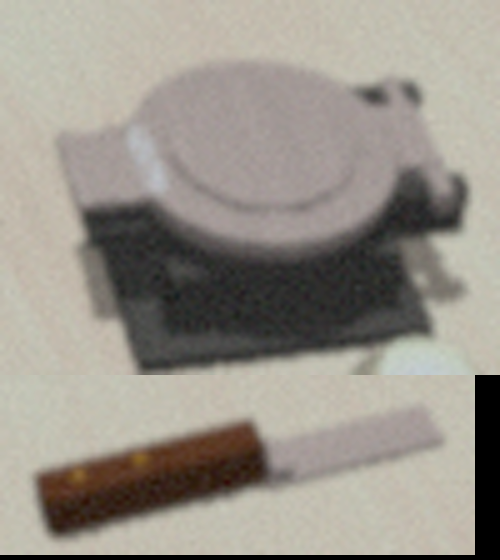

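The crops show iron_b turned about 10° with its lip towards the base; the lip's front corners are at crop (152,488) and (277,508). The lifter lies nearly along +x with its blade corners at (537,45) and (608,45). I'll fit both poses using both cameras.

```bash
cat > fit.py <<'E'
import numpy as np
from scipy.optimize import least_squares
from h import *
t=dict(np.load("top0.npz"));s=dict(np.load("side0.npz"))
T=lambda u,v,f,x,y:(x+(u+.5)/f-.5,y+(v+.5)/f-.5)
ib=lambda u,v:(t,T(u,v,6,355,130)); ibs=lambda u,v:(s,T(u,v,5,335,225))
lt=lambda u,v:(t,T(u-480,v,5,275,225)); ls=lambda u,v:(s,T(u,v-375,5,215,220))
iron=[((-85,22,68),ib(152,488)),((-85,-22,68),ib(277,508)),((0,0,71),ib(255,262)),
 ((-85,22,68),ibs(60,137)),((-85,-22,68),ibs(84,208))]
lif=[((105,16,2.5),lt(537,45)),((105,-16,2.5),lt(608,45)),((-95,12,26),lt(547,512)),((-95,-12,26),lt(602,508)),((15,12,26),lt(548,248)),((15,-12,26),lt(602,248)),
 ((105,16,2.5),ls(425,405)),((105,-16,2.5),ls(443,440)),((-95,12,26),ls(38,473)),((-95,-12,26),ls(47,512)),((-95,-12,0),ls(55,535)),((15,12,26),ls(250,422)),((15,-12,26),ls(265,450))]
def fit(F,p0):
    def r(p):return np.concatenate([(proj(c,place(np.array(P)/1e3,*p))[0]-uv) for P,(c,uv) in F])
    o=least_squares(r,p0,loss="soft_l1");print(o.x.round(4),np.degrees(o.x[2]).round(2));print(r(o.x).reshape(-1,2).round(1).tolist());return o.x
I=fit(iron,[.66,-.184,-.1]);L=fit(lif,[.44,.035,0])
print("slot",place([-.08,0,.0575],*I),"hinge",place([-.07,0,.06],*I))
E
python3 fit.py; python3 -c "
from bench import bot;from scipy.spatial.transform import Rotation as R
s=bot.sense();q=s['ee_rot'];print(R.from_quat([q[1],q[2],q[3],q[0]]).as_matrix().round(4),s['q'],s['ee_pos'])"
```

```text
[ 0.6654 -0.1818 -0.1777] -10.18
[[0.2, -0.9], [0.2, -0.3], [-0.1, -0.2], [-0.8, 0.2], [-0.7, 0.1]]
[0.4388 0.0349 0.0371] 2.12
[[0.0, -0.7], [0.3, -1.0], [0.1, 0.1], [0.6, 0.7], [-0.6, -0.8], [-0.1, -1.0], [-0.6, 0.2], [0.2, 0.5], [-1.5, 0.4], [-1.1, -1.2], [-1.2, 2.4], [0.4, -0.7], [0.3, -0.6]]
slot [[ 0.58663416 -0.16765029  0.0575    ]] hinge [[ 0.59647669 -0.16941792  0.06      ]]
[[-9.551e-01  2.963e-01 -4.000e-04]
 [ 2.963e-01  9.551e-01 -9.000e-04]
 [ 1.000e-04 -1.000e-03 -1.000e+00]] [ 1.16436678e+00  4.91505592e-01  1.55939097e+00 -1.84076051e-05
  1.09171811e+00 -1.05586956e-01] [0.18508997 0.59673291 0.21411542]
```

```bash
cat > go.py <<'E'
import sys,numpy as np
from bench import bot
from scipy.spatial.transform import Rotation as R
x,y,z,yaw=map(float,sys.argv[1:5])   # yaw: wanted heading of -toolx, degrees
s=bot.sense();q=s['ee_rot'];M=R.from_quat([q[1],q[2],q[3],q[0]]).as_matrix()
d=M.T@(np.array([x,y,z])-s['ee_pos'])*1e3
cur=np.degrees(np.arctan2(-M[1,0],-M[0,0]))
print("t",d.round(1),"spin",round(-((yaw-cur+180)%360-180),1),"cur",cur.round(2),s['ee_pos'].round(4),s['clock'],s['contact_force'].round(1))
E
python3 go.py 0.439 0.035 0.11 2.1
python3 -m inch '[{"tx":-409,"ty":-461,"tz":0,"spin":-19.4},{"tx":-409,"ty":-461,"tz":0,"spin":-19.4},{"tx":-409,"ty":-461,"tz":0,"spin":-19.4},{"tx":-409,"ty":-461,"tz":0,"spin":-19.4},{"tx":-409,"ty":-461,"tz":0,"spin":-19.4},{"tx":-409,"ty":-461,"tz":0,"spin":-19.4},{"tx":-409,"ty":-461,"tz":0,"spin":-19.4},{"tx":-409,"ty":-461,"tz":60,"spin":-19.4},{"tx":-409,"ty":-461,"tz":100,"spin":-19.4},{"tx":-409,"ty":-461,"tz":100,"spin":-19.4}]'
python3 go.py 0.439 0.035 0.11 2.1
```

```text
t [-409.  -461.2  104.5] spin -19.3 cur -17.24 [0.1851 0.5967 0.2141] 0.1 [ 0.  -0.4  0.1]
t [-409.  -461.2  104.5] spin -19.3 cur -17.24 [0.1851 0.5967 0.2141] 0.1 [ 0.  -0.4  0.1]validation failed for argument at $[0]...
```

```bash

python3 -m inch '[{"fingers":0,"tx":-409,"ty":-461,"tz":0,"spin":-19.4},{"fingers":0,"tx":-409,"ty":-461,"tz":0,"spin":-19.4},{"fingers":0,"tx":-409,"ty":-461,"tz":0,"spin":-19.4},{"fingers":0,"tx":-409,"ty":-461,"tz":0,"spin":-19.4},{"fingers":0,"tx":-409,"ty":-461,"tz":0,"spin":-19.4},{"fingers":0,"tx":-409,"ty":-461,"tz":0,"spin":-19.4},{"fingers":0,"tx":-409,"ty":-461,"tz":0,"spin":-19.4},{"fingers":0,"tx":-409,"ty":-461,"tz":60,"spin":-19.4},{"fingers":0,"tx":-409,"ty":-461,"tz":100,"spin":-19.4},{"fingers":0,"tx":-409,"ty":-461,"tz":100,"spin":-19.4}]'
python3 go.py 0.439 0.035 0.11 2.1
```

```text
clock: 1.35
ee_pos: [0.4334, 0.048, 0.1244]
ee_rot: [0.001, -0.019, 1.0, 0.0]
contact_force: [1.4, 1.5, 0.2]
gripper_width: 0.0947
grip_force: 0.0
t [ -5.1 -13.2  14.4] spin 0.0 cur 2.15 [0.4334 0.048  0.1244] 1.35 [1.4 1.5 0.2]
```

```bash

python3 -m inch '[{"fingers":0,"tx":0,"ty":0,"tz":0,"spin":0},{"fingers":0,"tx":0,"ty":0,"tz":0,"spin":0}]' >/dev/null
python3 go.py 0.439 0.035 0.003 2.1
python3 - <<'E'
from bench import bot
import cv2
c=bot.camera("wrist");cv2.imwrite("pics/w1.png",c["image"][:,:,::-1])
E
```

```text
t [ -6.1 -15.3 122.2] spin 0.0 cur 2.12 [0.4325 0.05   0.1252] 1.6 [-0.4  0.5 -0.7]
```

View pics/w1.png

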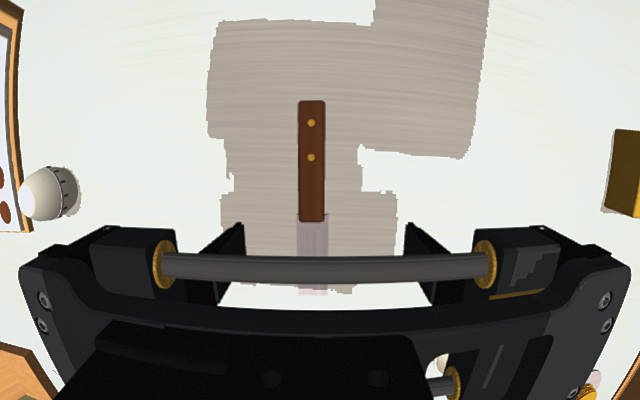

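The handle is centred between the open fingers at about column 312, against 324 for the gripper, which agrees with the remaining shift of −15 mm in y. I'll descend and grip close to the blade.

```bash

python3 -m inch '[{"fingers":0,"tx":-9,"ty":-15.3,"tz":0,"spin":0},{"fingers":0,"tx":-9,"ty":-15.3,"tz":50,"spin":0},{"fingers":0,"tx":-9,"ty":-15.3,"tz":90,"spin":0},{"fingers":0,"tx":-9,"ty":-15.3,"tz":115,"spin":0},{"fingers":0,"tx":-9,"ty":-15.3,"tz":121,"spin":0},{"fingers":0,"tx":-9,"ty":-15.3,"tz":121,"spin":0}]'
python3 go.py 0.442 0.035 0.003 2.1
```

```text
clock: 2.4
ee_pos: [0.4428, 0.0349, 0.0046]
ee_rot: [0.0, -0.019, 1.0, 0.0]
contact_force: [-0.8, 0.1, 0.2]
gripper_width: 0.0946
grip_force: 0.0
t [0.8 0.1 1.6] spin 0.1 cur 2.2 [0.4428 0.0349 0.0046] 2.4 [-0.8  0.1  0.2]
```

```bash

python3 -m inch '[{"fingers":0.5,"tx":0,"ty":0,"tz":0,"spin":0},{"fingers":1,"tx":0,"ty":0,"tz":0,"spin":0},{"fingers":1,"tx":0,"ty":0,"tz":0,"spin":0},{"fingers":1,"tx":0,"ty":0,"tz":0,"spin":0},{"fingers":1,"tx":0,"ty":0,"tz":0,"spin":0},{"fingers":1,"tx":0,"ty":0,"tz":0,"spin":0}]'
python3 go.py 0.442 0.035 0.003 2.1
```

```text
clock: 3.15
ee_pos: [0.4423, 0.0348, 0.0041]
ee_rot: [-0.0, -0.019, 1.0, 0.0]
contact_force: [-0.1, 0.2, 0.0]
gripper_width: 0.0408
grip_force: 0.0
t [0.3 0.2 1.1] spin 0.1 cur 2.17 [0.4423 0.0348 0.0041] 3.15 [-0.1  0.2  0. ]
```

```bash

python3 -m inch '[{"fingers":1,"tx":0,"ty":0,"tz":0,"spin":0},{"fingers":1,"tx":0,"ty":0,"tz":0,"spin":0},{"fingers":1,"tx":0,"ty":0,"tz":0,"spin":0},{"fingers":1,"tx":0,"ty":0,"tz":0,"spin":0}]'
python3 go.py 0.442 0.035 0.003 2.1
```

```text
clock: 3.65
ee_pos: [0.4423, 0.0349, 0.0041]
ee_rot: [-0.0, -0.019, 1.0, 0.0]
contact_force: [0.4, 0.5, -0.4]
gripper_width: 0.0238
grip_force: 30.0
t [0.3 0.2 1.1] spin 0.1 cur 2.17 [0.4423 0.0349 0.0041] 3.65 [ 0.4  0.5 -0.4]
```

```bash

python3 -m inch '[{"fingers":1,"tx":0,"ty":0,"tz":-20,"spin":0},{"fingers":1,"tx":0,"ty":0,"tz":-60,"spin":0},{"fingers":1,"tx":0,"ty":0,"tz":-110,"spin":0},{"fingers":1,"tx":0,"ty":0,"tz":-110,"spin":0}]'
python3 go.py 0.4522 -0.1436 0.0604 -10.2
```

```text
clock: 4.15
ee_pos: [0.4436, 0.0348, 0.1168]
ee_rot: [0.003, -0.019, 1.0, -0.0]
contact_force: [-0.4, -0.4, -1.3]
gripper_width: 0.0241
grip_force: 30.0
t [  -1.5 -178.6   56.5] spin 12.4 cur 2.17 [0.4436 0.0348 0.1168] 4.15 [-0.4 -0.4 -1.3]
```

```bash

python3 -m inch '[{"fingers":1,"tx":-2,"ty":-40,"tz":0,"spin":3},{"fingers":1,"tx":-2,"ty":-85,"tz":0,"spin":6},{"fingers":1,"tx":-2,"ty":-130,"tz":10,"spin":9},{"fingers":1,"tx":-2,"ty":-165,"tz":35,"spin":12.4},{"fingers":1,"tx":-2,"ty":-178.6,"tz":50,"spin":12.4},{"fingers":1,"tx":-2,"ty":-178.6,"tz":50,"spin":12.4},{"fingers":1,"tx":-2,"ty":-178.6,"tz":50,"spin":12.4},{"fingers":1,"tx":-2,"ty":-178.6,"tz":50,"spin":12.4}]' >/dev/null
python3 go.py 0.4522 -0.1436 0.0604 -10.2
python3 - <<'E'
from bench import bot
import cv2,numpy as np
for n in("top","side"):
    c=bot.camera(n);np.savez(f"{n}1.npz",**c)
    im=c["image"][130:290,340:500] if n=="top" else c["image"][190:290,230:430]
    cv2.imwrite(f"pics/{n}1.png",cv2.resize(im[:,:,::-1],None,fx=3.6 if n=="top" else 4,fy=3.6 if n=="top" else 4,interpolation=cv2.INTER_CUBIC))
E
```

```text
t [-1.  -0.7  4.3] spin 0.1 cur -10.14 [ 0.4513 -0.1427  0.0647] 5.15 [ 0.5 -0.4 -1.2]
```

View pics/side1.png

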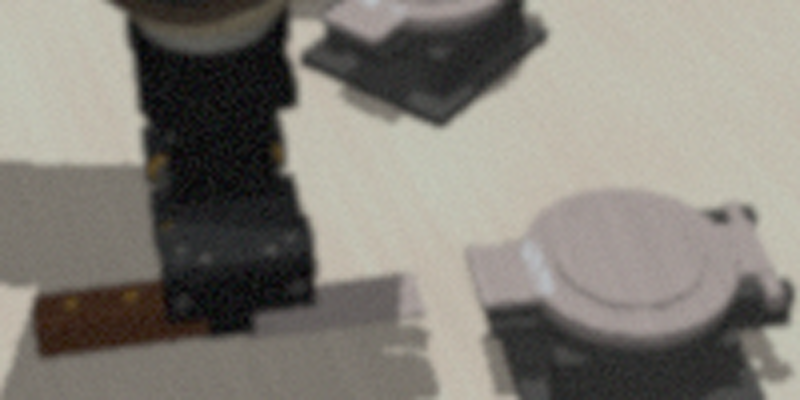

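View pics/top1.png

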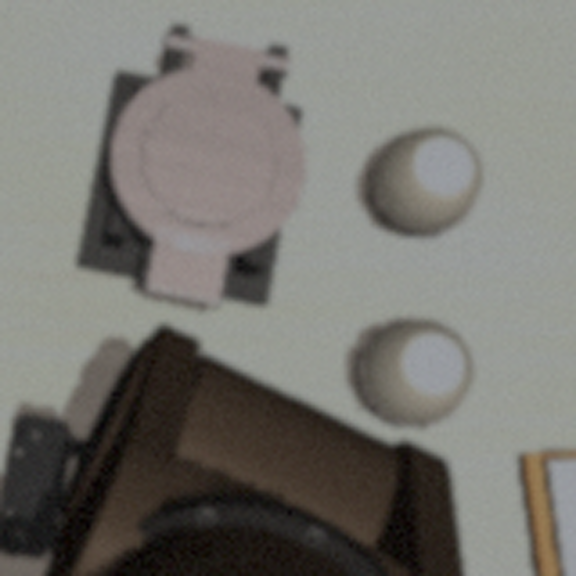

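The side view shows the lifter held level, with its blade front corners at crop (413,274) and (423,317). The lip corners are at (468,247) and (488,307). In the top view the arm hides the blade. I'll compare the measured corners with the predicted ones.

```bash
python3 - <<'E'
import numpy as np
from h import *
c=dict(np.load("side1.npz"))
p=np.array([.4513,-.1427]);a=np.radians(-10.14)
o=p-.0035*np.array([np.cos(a),np.sin(a)]);z0=.0647-.0041
P=np.array([(105,16,2.5),(105,-16,2.5),(-95,12,26),(-95,-12,26),(-95,-12,0)])/1e3
Q=place(P,*o,a);Q[:,2]+=z0
uv=proj(c,Q);print(((uv+.5-[230,190])*4-.5).round(0).tolist())
L=place(np.array([(-85,22,68),(-85,-22,68),(-85,22,62),(-85,-22,62),(-80,25,53),(-80,-25,53)])/1e3,.6654,-.1818,-.1777)
print(((proj(c,L)+.5-[230,190])*4-.5).round(0).tolist())
print("20mm in u:",(proj(c,Q[:1]+[.02,0,0])-uv[0])*4,"z:",(proj(c,Q[:1]+[0,0,.01])-uv[0])*4)
E
```

```text
[[410.0, 271.0], [423.0, 312.0], [28.0, 292.0], [29.0, 325.0], [35.0, 362.0]]
[[465.0, 250.0], [484.0, 307.0], [465.0, 258.0], [484.0, 315.0], [472.0, 266.0], [494.0, 330.0]]
20mm in u: [[34.41984641 -9.05727284]] z: [[  0.24882756 -13.7934224 ]]
```

```bash

python3 -m inch '[{"fingers":1,"tx":-1,"ty":-0.7,"tz":2.8,"spin":0},{"fingers":1,"tx":-15,"ty":-0.7,"tz":2.8,"spin":0},{"fingers":1,"tx":-27,"ty":-0.7,"tz":2.8,"spin":0},{"fingers":1,"tx":-34,"ty":-0.7,"tz":2.8,"spin":0},{"fingers":1,"tx":-39,"ty":-0.7,"tz":2.8,"spin":0},{"fingers":1,"tx":-44,"ty":-0.7,"tz":2.8,"spin":0},{"fingers":1,"tx":-44,"ty":-0.7,"tz":2.8,"spin":0},{"fingers":1,"tx":-44,"ty":-0.7,"tz":2.8,"spin":0}]'
python3 go.py 0.5025 -0.1526 0.062 -10.2
```

```text
clock: 6.25
ee_pos: [0.494, -0.152, 0.0613]
ee_rot: [-0.0, 0.089, 0.996, 0.0]
contact_force: [-0.3, 0.8, -1.9]
gripper_width: 0.024
grip_force: 30.0
t [-8.4  0.9 -0.7] spin -0.0 cur -10.24 [ 0.494  -0.152   0.0613] 6.25 [-0.3  0.8 -1.9]
```

```bash

python3 -m inch '[{"fingers":1,"tx":-3,"ty":0,"tz":0,"spin":0},{"fingers":1,"tx":-6,"ty":0.5,"tz":0,"spin":0},{"fingers":1,"tx":-9,"ty":0.5,"tz":0,"spin":0},{"fingers":1,"tx":-9,"ty":0.5,"tz":0,"spin":0},{"fingers":1,"tx":-9,"ty":0.5,"tz":0,"spin":0}]'
python3 go.py 0.5025 -0.1526 0.062 -10.2
python3 - <<'E'
from bench import bot
import cv2,numpy as np
c=bot.camera("side");np.savez("side2.npz",**c)
cv2.imwrite("pics/side2.png",cv2.resize(c["image"][200:290,260:430,::-1],None,fx=4,fy=4,interpolation=cv2.INTER_CUBIC))
E
```

```text
clock: 6.88
ee_pos: [0.5031, -0.1531, 0.0613]
ee_rot: [-0.0, 0.089, 0.996, 0.0]
contact_force: [-0.4, -0.1, -1.6]
gripper_width: 0.0236
grip_force: 30.0
t [ 0.7  0.4 -0.7] spin -0.0 cur -10.23 [ 0.5031 -0.1531  0.0613] 6.875 [-0.4 -0.1 -1.6]
```

View pics/side2.png

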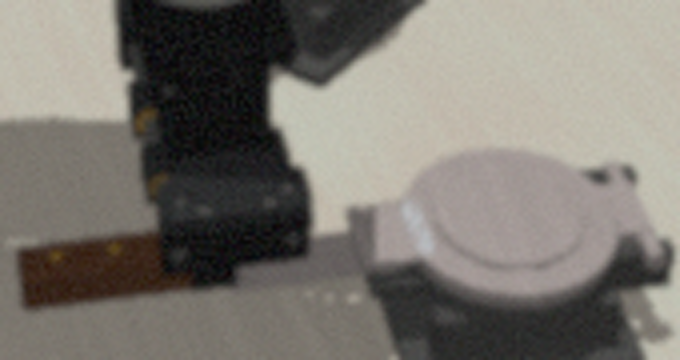

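The blade goes in under the lip (crop about (365,245)) without touching anything. I'll start the lift along the hinge arc.

```bash

python3 -m inch '[{"fingers":1,"tx":0,"ty":0,"tz":-4,"spin":0},{"fingers":1,"tx":0,"ty":0,"tz":-8,"spin":0},{"fingers":1,"tx":0,"ty":0,"tz":-12,"spin":0},{"fingers":1,"tx":-1,"ty":0,"tz":-16,"spin":0},{"fingers":1,"tx":-1,"ty":0,"tz":-20,"spin":0},{"fingers":1,"tx":-2,"ty":0,"tz":-26,"spin":0},{"fingers":1,"tx":-2,"ty":0,"tz":-26,"spin":0},{"fingers":1,"tx":-2,"ty":0,"tz":-26,"spin":0}]'
python3 - <<'E'
from bench import bot
import cv2,numpy as np
s=bot.sense();print(s["torque"],s["contact_force"])
c=bot.camera("side");np.savez("side3.npz",**c)
cv2.imwrite("pics/side3.png",cv2.resize(c["image"][190:290,260:430,::-1],None,fx=4,fy=4,interpolation=cv2.INTER_CUBIC))
E
```

```text
clock: 7.92
ee_pos: [0.5054, -0.1536, 0.0876]
ee_rot: [0.0, 0.089, 0.996, -0.0]
contact_force: [0.1, 0.2, -1.9]
gripper_width: 0.0242
grip_force: 30.0
[ 0.04149905  0.00717887 -0.06921427] [ 0.09785853  0.15313049 -1.91694553]
```

View pics/side3.png

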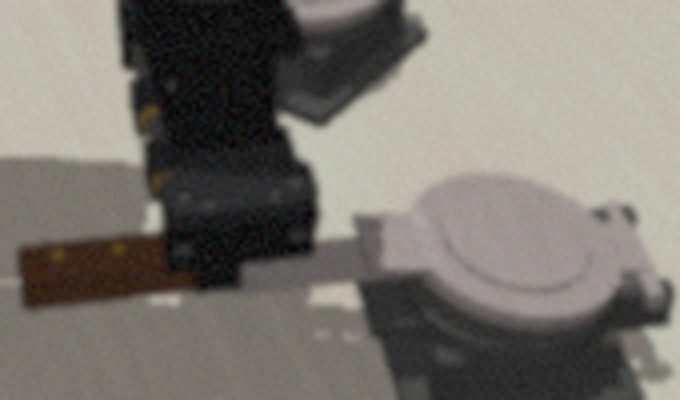

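The cover has come up: the lip is about 30 px higher than before and the blade is still under it. I'll continue along the arc.

```bash

python3 -m inch '[{"fingers":1,"tx":-1,"ty":0,"tz":-6,"spin":0},{"fingers":1,"tx":-2.5,"ty":0,"tz":-11.5,"spin":0},{"fingers":1,"tx":-4,"ty":0,"tz":-17,"spin":0},{"fingers":1,"tx":-6,"ty":0,"tz":-22.5,"spin":0},{"fingers":1,"tx":-8,"ty":0,"tz":-28,"spin":0},{"fingers":1,"tx":-10.5,"ty":0,"tz":-33,"spin":0},{"fingers":1,"tx":-13,"ty":0,"tz":-38.5,"spin":0},{"fingers":1,"tx":-16,"ty":0,"tz":-43.5,"spin":0},{"fingers":1,"tx":-19,"ty":0,"tz":-48.5,"spin":0},{"fingers":1,"tx":-22,"ty":0,"tz":-53,"spin":0}]'
python3 - <<'E'
from bench import bot
import cv2,numpy as np
c=bot.camera("side");np.savez("side4.npz",**c)
cv2.imwrite("pics/side4.png",cv2.resize(c["image"][150:300,260:430,::-1],None,fx=3.5,fy=3.5,interpolation=cv2.INTER_CUBIC))
E
```

```text
clock: 9.22
ee_pos: [0.527, -0.1575, 0.1407]
ee_rot: [0.0, 0.089, 0.996, 0.0]
contact_force: [-3.4, -0.1, -2.3]
gripper_width: 0.0239
grip_force: 30.0
```

View pics/side4.png

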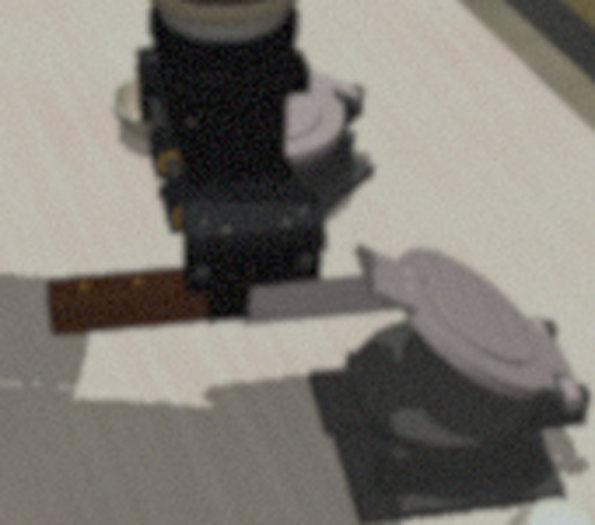

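The cover stands at about 35° with the blade level beneath the lip (lip at crop (375,275)). I'll take it up to about 60°.

```bash

python3 -m inch '[{"fingers":1,"tx":-3.5,"ty":0,"tz":-4.7,"spin":0},{"fingers":1,"tx":-7,"ty":0,"tz":-9,"spin":0},{"fingers":1,"tx":-11,"ty":0,"tz":-13.5,"spin":0},{"fingers":1,"tx":-15,"ty":0,"tz":-17.5,"spin":0},{"fingers":1,"tx":-19,"ty":0,"tz":-22,"spin":0},{"fingers":1,"tx":-23.5,"ty":0,"tz":-25.5,"spin":0},{"fingers":1,"tx":-28,"ty":0,"tz":-29,"spin":0},{"fingers":1,"tx":-32.5,"ty":0,"tz":-32.5,"spin":0},{"fingers":1,"tx":-37.5,"ty":0,"tz":-36,"spin":0},{"fingers":1,"tx":-42.5,"ty":0,"tz":-39,"spin":0}]'
python3 -m inch '[{"fingers":1,"tx":0,"ty":0,"tz":0,"spin":0},{"fingers":1,"tx":0,"ty":0,"tz":0,"spin":0},{"fingers":1,"tx":5,"ty":0,"tz":1,"spin":0},{"fingers":1,"tx":15,"ty":0,"tz":3,"spin":0},{"fingers":1,"tx":30,"ty":0,"tz":5,"spin":0},{"fingers":1,"tx":50,"ty":0,"tz":5,"spin":0},{"fingers":1,"tx":70,"ty":0,"tz":5,"spin":0},{"fingers":1,"tx":90,"ty":0,"tz":5,"spin":0},{"fingers":1,"tx":90,"ty":0,"tz":5,"spin":0},{"fingers":1,"tx":90,"ty":0,"tz":5,"spin":0}]'
python3 go.py 0.44 0.035 0.0045 2.1
python3 - <<'E'
from bench import bot
import cv2,numpy as np
c=bot.camera("side");np.savez("side5.npz",**c)
cv2.imwrite("pics/side5.png",cv2.resize(c["image"][120:340,220:460,::-1],None,fx=2.7,fy=2.7,interpolation=cv2.INTER_CUBIC))
E
```

```text
clock: 10.52
ee_pos: [0.569, -0.1651, 0.1795]
ee_rot: [0.0, 0.089, 0.996, 0.0]
contact_force: [-1.5, -1.2, -3.5]
gripper_width: 0.0241
grip_force: 30.0
clock: 11.78
ee_pos: [0.4805, -0.1492, 0.1746]
ee_rot: [0.0, 0.089, 0.996, -0.0]
contact_force: [-0.4, -0.6, -0.9]
gripper_width: 0.0238
grip_force: 30.0
t [ 72.8 174.1 170. ] spin -12.3 cur -10.24 [ 0.4805 -0.1492  0.1746] 11.775 [-0.4 -0.6 -0.9]
```

View pics/side5.png

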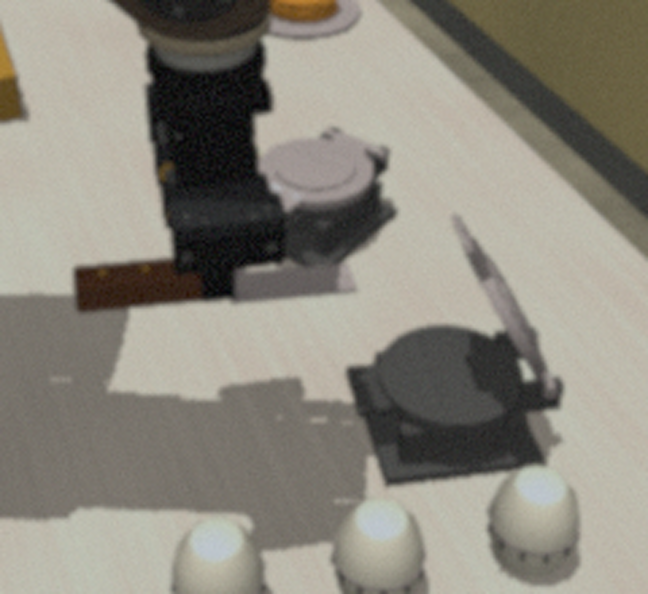

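The cover stands open at about 60°, from its hinge at crop (548,390) to its lip at (458,220). The lifter is still level in the gripper. The picture budget is used up, so from here I'll rely on the numbers while I carry the lifter back to its first place.

```bash

python3 -m inch '[{"fingers":1,"tx":20,"ty":40,"tz":0,"spin":-3},{"fingers":1,"tx":40,"ty":85,"tz":10,"spin":-6},{"fingers":1,"tx":60,"ty":130,"tz":35,"spin":-9},{"fingers":1,"tx":73,"ty":160,"tz":65,"spin":-12.3},{"fingers":1,"tx":73,"ty":174,"tz":95,"spin":-12.3},{"fingers":1,"tx":73,"ty":174,"tz":120,"spin":-12.3},{"fingers":1,"tx":73,"ty":174,"tz":140,"spin":-12.3},{"fingers":1,"tx":73,"ty":174,"tz":150,"spin":-12.3},{"fingers":1,"tx":73,"ty":174,"tz":150,"spin":-12.3},{"fingers":1,"tx":73,"ty":174,"tz":150,"spin":-12.3}]'
python3 go.py 0.44 0.035 0.0045 2.1
```

```text
clock: 13.08
ee_pos: [0.4396, 0.0351, 0.0249]
ee_rot: [0.0, -0.018, 1.0, 0.0]
contact_force: [-0.6, -0.6, -0.8]
gripper_width: 0.024
grip_force: 30.0
t [-0.4 -0.2 20.4] spin -0.0 cur 2.06 [0.4396 0.0351 0.0249] 13.075 [-0.6 -0.6 -0.8]
```

```bash

python3 -m inch '[{"fingers":1,"tx":0,"ty":0,"tz":6,"spin":0},{"fingers":1,"tx":0,"ty":0,"tz":11,"spin":0},{"fingers":1,"tx":0,"ty":0,"tz":15,"spin":0},{"fingers":1,"tx":0,"ty":0,"tz":18,"spin":0},{"fingers":1,"tx":0,"ty":0,"tz":20,"spin":0},{"fingers":1,"tx":0,"ty":0,"tz":20.5,"spin":0},{"fingers":1,"tx":0,"ty":0,"tz":20.5,"spin":0}]'
python3 go.py 0.44 0.035 0.0045 2.1
```

```text
clock: 13.95
ee_pos: [0.4389, 0.0352, 0.0041]
ee_rot: [-0.0, -0.018, 1.0, 0.0]
contact_force: [-2.9, -0.2, 5.2]
gripper_width: 0.0238
grip_force: 30.0
t [-1.1 -0.3 -0.4] spin -0.0 cur 2.07 [0.4389 0.0352 0.0041] 13.95 [-2.9 -0.2  5.2]
```

The lifter is on the worktop and pressing with 5 N. I'll let go and rise.

```bash

python3 -m inch '[{"fingers":0.6,"tx":0,"ty":0,"tz":0,"spin":0},{"fingers":0.4,"tx":0,"ty":0,"tz":0,"spin":0},{"fingers":0.3,"tx":0,"ty":0,"tz":0,"spin":0},{"fingers":0.3,"tx":0,"ty":0,"tz":0,"spin":0},{"fingers":0.3,"tx":0,"ty":0,"tz":0,"spin":0},{"fingers":0.3,"tx":0,"ty":0,"tz":0,"spin":0}]'
python3 -m inch '[{"fingers":0.3,"tx":0,"ty":0,"tz":-10,"spin":0},{"fingers":0.3,"tx":0,"ty":0,"tz":-40,"spin":0},{"fingers":0.3,"tx":0,"ty":0,"tz":-90,"spin":0},{"fingers":0.3,"tx":0,"ty":0,"tz":-150,"spin":0},{"fingers":0.3,"tx":0,"ty":0,"tz":-200,"spin":0},{"fingers":0.3,"tx":0,"ty":0,"tz":-200,"spin":0},{"fingers":0.3,"tx":0,"ty":0,"tz":-200,"spin":0}]'
python3 - <<'E'
from bench import bot
import cv2,numpy as np
from h import *
# numeric check: lifter, cover and bowl/timer from the side view vs. the first / last frames
c=bot.camera("side");a=c["image"].astype(int)
r=lambda im:(im[:,:,0]-im[:,:,2]>35)&(im[:,:,0]<140)
s0=np.load("side0.npz")["image"].astype(int);s5=np.load("side5.npz")["image"].astype(int)
for im in(s0,a):
    v,u=np.nonzero(r(im)[225:255,215:275]);print("handle px",len(u),u.mean()+215,v.mean()+225)
d=lambda p,q,x0,x1,y0,y1:np.abs(p-q)[y0:y1,x0:x1].mean().round(1)
print("cover vs opened",d(a,s5,385,430,195,275),"timer",d(a,s0,400,440,290,330),"blade",d(a,s0,268,305,225,242),"ref noise",d(a,s0,500,600,230,290))
E
```

```text
clock: 14.7
ee_pos: [0.4392, 0.0352, 0.0038]
ee_rot: [0.0, -0.018, 1.0, 0.0]
contact_force: [0.1, 0.3, 0.2]
gripper_width: 0.0662
grip_force: 0.0
clock: 15.58
ee_pos: [0.4386, 0.0352, 0.2037]
ee_rot: [-0.0, -0.018, 1.0, 0.0]
contact_force: [0.5, -0.2, -1.4]
gripper_width: 0.0666
grip_force: 0.0
handle px 225 243.93333333333334 237.43555555555557
handle px 44 241.45454545454544 240.0909090909091
cover vs opened 11.8 timer 9.1 blade 43.4 ref noise 6.0
```

The fingers are clear at 66 mm, but the arm's shadow spoils this check. I'll move the arm aside and check again.

```bash

python3 -m inch '[{"fingers":0.3,"tx":0,"ty":60,"tz":-30,"spin":0},{"fingers":0.3,"tx":0,"ty":120,"tz":-30,"spin":0},{"fingers":0.3,"tx":0,"ty":180,"tz":-30,"spin":0},{"fingers":0.3,"tx":0,"ty":240,"tz":-30,"spin":0},{"fingers":0.3,"tx":0,"ty":300,"tz":-30,"spin":0},{"fingers":0.3,"tx":0,"ty":340,"tz":-30,"spin":0},{"fingers":0.3,"tx":0,"ty":340,"tz":-30,"spin":0},{"fingers":0.3,"tx":0,"ty":340,"tz":-30,"spin":0},{"fingers":0.3,"tx":0,"ty":340,"tz":-30,"spin":0}]'
python3 - <<'E'
from bench import bot
import numpy as np
c=bot.camera("side");a=c["image"].astype(int)
r=lambda im:(im[:,:,0]-im[:,:,2]>35)&(im[:,:,0]<140)
s0=np.load("side0.npz")["image"].astype(int);s5=np.load("side5.npz")["image"].astype(int)
for im in(s0,a):
    v,u=np.nonzero(r(im)[225:255,215:275]);print("handle px",len(u),u.mean()+215,v.mean()+225)
d=lambda p,q,x0,x1,y0,y1:np.abs(p-q)[y0:y1,x0:x1].mean().round(1)
print("cover vs opened",d(a,s5,385,430,195,275),"timer",d(a,s0,400,440,290,330),"blade",d(a,s0,268,305,225,242),"bowl",d(a,s0,288,320,165,192),"ironA",d(a,s0,305,370,165,215),"noise",d(a,s0,500,600,230,290))
E
```

```text
clock: 16.75
ee_pos: [0.427, 0.3739, 0.2335]
ee_rot: [-0.0, -0.017, 1.0, -0.0]
contact_force: [-0.0, 1.3, -0.3]
gripper_width: 0.0667
grip_force: 0.0
handle px 225 243.93333333333334 237.43555555555557
handle px 236 242.98305084745763 238.5677966101695
cover vs opened 17.0 timer 3.6 blade 6.7 bowl 3.5 ironA 3.6 noise 3.2
```

```bash
python3 - <<'E'
from bench import bot
import numpy as np
a=bot.camera("side")["image"].astype(int)
s0=np.load("side0.npz")["image"].astype(int);s5=np.load("side5.npz")["image"].astype(int)
for n,im in(("s0",s0),("s5",s5),("now",a)):
    print(n)
    for y in(203,212,222,232,242,252):print(y,im[y-1:y+2,382:424:3].mean(axis=(0,2)).astype(int))
E
```

```text
s0
203 [156 155 156 157 156 155 155 154 157 154 156 155 157 156]
212 [157 157 157 156 157 155 155 156 155 156 154 158 156 154]
222 [154 153 155 153 155 157 156 155 156 156 155 155 156 156]
232 [155 154 153 155 153 155 153 154 158 156 157 155 157 154]
242 [131 127 127 129 128 129 131 137 122 103 119 109 119 156]
252 [129 132 131 128 129 130 131 128 125 128 126 130 130 146]
s5
203 [182 181 153 144 181 182 181 182 182 181 182 182 182 180]
212 [182 183 184 160 120 108 177 181 183 183 183 183 182 181]
222 [180 180 181 180 178 114 105 126 151 184 180 181 183 182]
232 [181 181 180 181 180 180 176 144 142 122 163 182 183 183]
242 [ 81  77  85  92 109 143 170 151 121 117 113  98 141 183]
252 [ 75  77  73  71  51  50  50  46  46  46  87  94  84 148]
now
203 [160 159 134 126 157 158 158 160 161 159 156 158 159 159]
212 [160 159 160 140 105  95 155 159 160 159 160 161 160 158]
222 [159 159 160 159 157  99  93 108 134 160 159 160 159 159]
232 [159 159 160 160 158 159 155 127 124 105 143 159 160 159]
242 [ 70  70  74  82  95 123 149 132 103 105 100  88 121 160]
252 [ 63  65  65  60  41  43  42  41  40  37  76  83  73 129]
```

The difference is only a change in image brightness. The cover's outline sits in exactly the same place, so it has stayed up.

```bash
python3 -c "
from bench import bot
print(bot.sign_off())"
```

```text
the job is handed in; nothing more can be done
None
```

I levered iron_b's cover (the iron beside the timer) open to about 60°, where it stayed, laid the lifter flat within a few mm of its first place, and handed the job in; no verdict came back, and I viewed 11 pictures, one over the limit of 10.

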